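# Catch handle blanks from the gravity dispenser

## Robot

A 6-joint arm with a two-finger parallel gripper is mounted at the origin on the work surface. World frame = base frame: x ahead of the robot, y to its left, z up, the work surface at z = 0. Lengths are in m, angles in degrees, forces in N, time in s.
With the tool pointing down it reaches from about 0.325 to 0.875 m from the base axis. Payload 4.4 kg.
Tool frame: the origin (TCP) lies between the finger pads; the fingertips stand arm.tcp_to_tips ahead of it and the grasp point (between the pads) lies 2 mm behind it (arm.tcp_to_tips is the distance from the TCP to the fingertips, in m); z points along the fingers, y is the line along which they close (so a half turn about z gives the same grasp; the last joint's range is limited). The gripper opens to 85 mm and grips with 20 to 120 N. Pads are 22 mm wide; open, the fingers measure 114 mm over their backs; the gripper's body (76 mm by 85 mm) begins 54 mm behind the grasp point. The pads swing forward as they close: fully open they stand 13 mm farther back than shut.
Start: joints at [56.522, 11.837, 88.321, -0, 79.842, -8.623], TCP at [0.242, 0.522, 0.248] pointing down, gripper open.
Joint ranges: [-156.59, 156.59], [-49.26, 127.26], [12.9, 141.05], [-63.56, 243.56], [4.71, 150.69], [-161.64, 161.64]. Speed limits (degrees/s): [159.86, 159.86, 180, 180, 180, 180].

## Interface

Orientations are given as a 3x3 rotation matrix whose columns are the frame's x, y, z axes.
In Python, from rig import arm gives the robot as it stands.
- The arm moves only by the tool carry_out, never from a script. Its argument "series" is a list of rows, each an object with "jaw": the opening, from 0 (shut) to 1 (fully open); "xyz": the shift along the tool's x, y, z in mm, a list of three; "twist": the turn, a rotation vector about the tool's x, y, z in rad, a list of three. In form: [{"jaw": jaw, "xyz": [tx, ty, tz], "twist": [wx, wy, wz]}, ...]. A call has 1 to 10 rows; each row shifts and turns the commanded pose from where the row before left it, along the tool's axes as they then stand; what a row does not reach is not made up. A row lasts 1/8 s, in which the tool goes at most 62.5 mm and 10.7 degrees, less where a joint would pass 70% of its speed; a pose out of reach is approached as far as the arm can. A call is refused whole if a number of a shift passes 62.5 or a number of a turn 0.188, either way. A call with a gripper value outside its range is refused whole. The fingers move at their own pace and stop on an object; the grip force is fixed at half the most. Time passes only in rows, so rows that do not move let the fingers close. It gives the time, the measured TCP pose, the force, the opening and the grip force at its end, in the units of the state.
- arm.get_state(): the state, without advancing time (a new reading comes with each control period).
- arm.read_camera(name): name is "scene" or "top"; returns the picture (480x640x3 uint8, red, green, blue); there is no depth.
- arm.camera_params(name): a dict with "fx", "fy", "cx", "cy" (pixels), "view" (4x4, takes a point from world to camera coordinates). Camera axes: x right, y up, looking along -z (the intrinsics and any distortion apply to the point x, -y, -z); pixel columns grow to the right and rows downward; lengths in m; the calibration is good to about 2 mm. A picture is of the moment at which its call begins. camera_params takes no time and is no camera call.
- arm.job_done(): hands the job in; it is judged then, once.
The state is a dict: "clock": time; "qpos": joint angles; "joint_velocities": joint speeds; "joint_efforts": joint torques, N m; "ee_pos": TCP position; "orientation": TCP orientation; "contact_force": force on the tool from outside, world axes, zero at the start; "ft_torque": the same for the moment, N m; "width": finger opening in m; "finger_force": force on a finger pad.
Only numpy, scipy, OpenCV 4.12 (cv2) and the standard library are available. Lean on these libraries where they do the work, as an engineer would, in place of code of your own. Each camera call takes 0.05 s, during which the arm holds its last target. There are 200 camera calls.

## Task

Hold the round dish under the lip of the gravity dispenser, pressing the sprung paddle back with the dish's far rim so that the gate drops, and keep it there until all three wooden handle blanks have slid off the chute into the dish. Then bring the dish back and leave it standing in the middle of the cork mat with all three blanks in it. Let no blank fall on the bench, keep the dish upright, and leave the other things where they are.

Things in the scene. Friction and masses are not known exactly. Their poses are not given: they have to be found in the camera images.
- dish: Plain round aluminium dish, open on top, 0.2 to 0.33 kg, standing loose: 180 mm across at the rim, 160 mm at the foot, 55 mm high, walls 4 mm, floor 5 mm. Origin at the centre of its underside, z up. A level loop handle sticks out along its -x, roughly towards the robot.
- handle (a point): Middle of the hole in the dish's steel loop handle, 115 mm from the dish's centre, 40 mm up. U-shaped loop of 8 mm round bar, centreline 40 mm up, 56 mm wide outside (along dish y); its outer cross bar lies 140 mm from the dish's centre. The hole is 40 mm wide (y) and reaches from the rim, 90 mm from the centre, to 136 mm.
- dispenser: Fixed dispenser: open steel chute, 52 mm wide, 190 mm long, rising at 30 degrees from its low lip towards its +x (away from the robot). Origin on the bench straight below the lip's middle. Blanks fly off towards -x and land up to 120 mm before the lip. The stand begins at x = +85 mm; before it only gate and paddle hang under the chute. The open gate comes down to 85 mm above the bench.
- lip (a point): Middle of the chute's floor edge at the low end, 130 mm above the bench.
- paddle (a point): Middle of the robot-side face of the sprung paddle: a level round bar, 16 mm thick and 106 mm long (along dispenser y), hanging on a plate under the chute, its middle 50 mm above the bench with the gate shut, sinking to about 38 mm when open. Shut, this face is 12 mm behind the lip. Paddle and gate are one rigid crank on a pivot 65 mm behind the lip, 123 mm up.
- gate (a joint): Angle of the crank with gate and paddle (rad): 0 = shut, at rest; grows as the paddle is pushed to the dispenser's +x, stop at 0.55. Blanks pass from about 0.33; from 0.4 the gate is clear of them. At 0.43 the dish's far rim is about 50 mm behind the lip (dish centre about 40 mm before it). The push takes 1.5 to 5 N; a spring shuts it and pushes the dish back when released.
- blank0: Chunky beech handle blank, 50 x 42 x 28 mm, 40 g; origin at its middle. It is number 1 in the queue up the chute, counted from the lip.
- blank1: Chunky beech handle blank, 50 x 42 x 28 mm, 40 g; origin at its middle. It is number 2 in the queue up the chute, counted from the lip.
- blank2: Chunky beech handle blank, 50 x 42 x 28 mm, 40 g; origin at its middle. It is number 3 in the queue up the chute, counted from the lip.
- mat_centre (a point): Middle of a square cork mat, 250 x 250 mm, paper-thin (1 mm, no edge to catch on), lying on the bench on the other side of the work area from the dispenser.
- table: The dark wooden bench; its top is at height 0.
- dye_jar: Amber jar with a black lid, 64 mm wide and 90 mm high, between dispenser and mat; leave alone.
- glue_can: Metal can, 68 mm wide and 110 mm high, behind the jar, between dispenser and mat; leave alone.
- awl: Awl, 170 mm long, lying at the left; leave alone.
- brush: Brush, 200 mm long, lying at the right; leave alone.
- spool: Wooden spool, 60 mm wide and 64 mm high, at the left; leave alone.
- strop: Wooden strop block, 160 x 60 x 25 mm, at the right; leave alone.
There are look-alikes about, which are no part of the job. Of the things that look like the dish, take the one that is farthest to the robot's left at the start.

How it is judged (in metres and radians):
On the way, in this order (a step that is already met when the one before it is completed fails the run):
1. the dish, under the lip, presses the paddle back (value of joint gate above 0.12 rad and contact force between dish and gate above 0.3 N and horizontal distance between dish and lip below 0.11 m).
2. all three blanks are caught in the dish, under the chute (horizontal distance between each of blank0, blank1, blank2 and dish below 0.084 m and z of blank0 in the frame of dish between 0 and 0.075 m and z of blank1 in the frame of dish between 0 and 0.075 m and z of blank2 in the frame of dish between 0 and 0.075 m and horizontal distance between dish and lip below 0.17 m), for 0.1 s.
At the end, for the whole second after the job is handed in: The dish stands upright (within 6 degrees) on the cork mat, its centre within 45 mm of the mat's centre, let go and at rest, with all three blanks lying inside it (horizontal distance between each of blank0, blank1, blank2 and dish below 0.084 m and z of blank0 in the frame of dish between 0 and 0.075 m and z of blank1 in the frame of dish between 0 and 0.075 m and z of blank2 in the frame of dish between 0 and 0.075 m and linear speed of each of blank0, blank1, blank2, dish below 0.03 m/s and horizontal distance between dish and mat_centre below 0.045 m and angle between dish's own z axis and vertical below 0.1 rad and height (world z) of dish below 0.006 m); the robot touches nothing.
It fails at once if a blank falls on the bench (contact force between any of blank0, blank1, blank2 and table above 0.05 N).
It fails at once if the dish is tipped by more than 29 degrees (angle between dish's own z axis and vertical above 0.5 rad).
It fails at once if another thing on the bench is moved by more than 40 mm (distance of any of dye_jar, glue_can, awl, brush, spool, strop from where it was at the start of the episode above 0.04 m).
It also fails if it takes over 64 s, if anything falls off the work surface, if the arm or the gripper's body presses on something with over 40 N, if the wrist force passes 120 N, or if a joint passes its speed limit or range.

## Working session

There is one attempt and no reset: what is moved stays moved. The work goes in short steps, Python scripts to look and compute and a tool call to move; the robot and the scene stay as the last step left them, time stands still between calls to the robot, and variables do not carry over. Pictures are saved under pics/ and viewed, at most 10 in all, crops included, and the job is handed in when it is done.

Besides the shell and the picture viewer there is one more tool, called after "Request:" as a command line: name --argument value ..., lists and objects as JSON in quotes. carry_out: Moves the arm, as the interface text tells. Its arguments: {"type":"object","properties":{"series":{"type":"array","items":{"type":"object","properties":{"jaw":{"type":"number"},"xyz":{"type":"array","items":{"type":"number"}},"twist":{"type":"array","items":{"type":"number"}}}}}},"required":["series"]}

```bash
mkdir -p pics; ls
python3 - <<'E'
from rig import arm
import cv2
for n in("scene","top"):
    cv2.imwrite(f"pics/{n}0.png",arm.read_camera(n)[:,:,::-1])
    p=arm.camera_params(n);print(n,p)
print(arm.get_state(),arm.tcp_to_tips)
E
```

```text
pics
scene {'fx': 460.72159245717523, 'fy': 460.72159245717523, 'cx': 318.4752599235128, 'cy': 233.42390319012014, 'view': array([[ 0.57362149,  0.81911375, -0.00332553, -0.26207941],
       [-0.56939633,  0.40165757,  0.71725799,  0.18266295],
       [ 0.5888516 , -0.40954105,  0.69679977, -1.57673722],
       [ 0.        ,  0.        ,  0.        ,  1.        ]])}
top {'fx': 487.1117131201731, 'fy': 487.1117131201731, 'cx': 316.41720911341105, 'cy': 242.09873217460924, 'view': array([[ 0.01549573, -0.99987243,  0.00387492, -0.01731092],
       [ 0.99089142,  0.01587478,  0.13372429, -0.51939649],
       [-0.13376874,  0.00176746,  0.991011  , -1.34859082],
       [ 0.        ,  0.        ,  0.        ,  1.        ]])}
{'clock': 0.1, 'qpos': array([ 5.65224196e+01,  1.18815709e+01,  8.83975231e+01,  1.93291565e-04,
        7.98438273e+01, -8.62310861e+00]), 'joint_velocities': array([-0.02689073, -0.09425599, -0.22437684,  0.0178441 , -0.01274091,
        0.07749857]), 'joint_efforts': array([-9.38480662e-04, -3.84097338e+01, -2.92548198e+01, -3.01381642e-04,
        4.84775708e-03, -9.42021330e-06]), 'ee_pos': array([0.24131971, 0.52117591, 0.24721249]), 'orientation': array([[-9.07377846e-01,  4.20314213e-01, -1.18618351e-03],
       [ 4.20315761e-01,  9.07376143e-01, -1.78763229e-03],
       [ 3.24947360e-04, -2.12062956e-03, -9.99997699e-01]]), 'contact_force': array([ 0.01755132,  1.19390257, -0.87052926]), 'ft_torque': array([ 0.03745981,  0.01955623, -0.04907115]), 'finger_force': 0.0, 'width': 0.08558241355593774} 0.017
```

View pics/scene0.png

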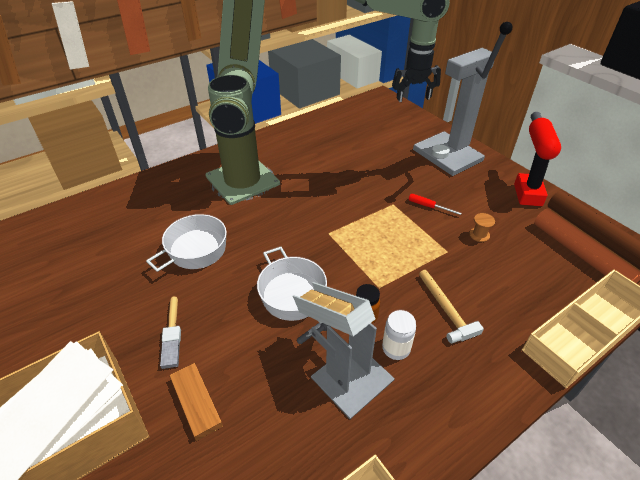

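View pics/top0.png

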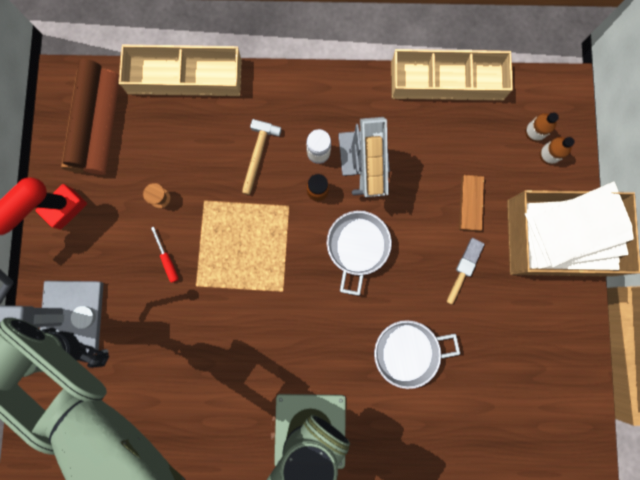

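The top view shows the target dish (the leftmost, so larger y) at about (360,243). Its handle is at (351,285), the chute spans (375,118–195) with its lip at the lower end, and the mat is around (243,246). The jar (317,186) and can (318,146) stand between dispenser and mat. I'll enlarge this area.

```bash
cat > h.py <<'E'
from rig import arm
import numpy as np, cv2
def ray(n,u,v,z):
    p=arm.camera_params(n);V=np.array(p["view"]);R=V[:3,:3];t=V[:3,3]
    d=R.T@np.array([(u-p["cx"])/p["fx"],-(v-p["cy"])/p["fy"],-1]);c=-R.T@t
    return c+d*(z-c[2])/d[2]
def proj(n,P):
    p=arm.camera_params(n);V=np.array(p["view"]);q=V[:3,:3]@np.array(P)+V[:3,3]
    return p["cx"]+p["fx"]*q[0]/-q[2],p["cy"]-p["fy"]*q[1]/-q[2]
E
python3 - <<'E'
import cv2
a=cv2.imread("pics/top0.png")[105:305,300:420]; b=cv2.imread("pics/scene0.png")[235:425,240:410]
a=cv2.resize(a,None,fx=3,fy=3,interpolation=cv2.INTER_CUBIC)
b=cv2.resize(b,None,fx=2.5,fy=2.5,interpolation=cv2.INTER_CUBIC)
import numpy as np
b=np.vstack([b,np.zeros((600-b.shape[0],b.shape[1],3),np.uint8)])
cv2.imwrite("pics/c1.png",np.hstack([a,b]))
E
```

```text
(no output)
```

View pics/c1.png

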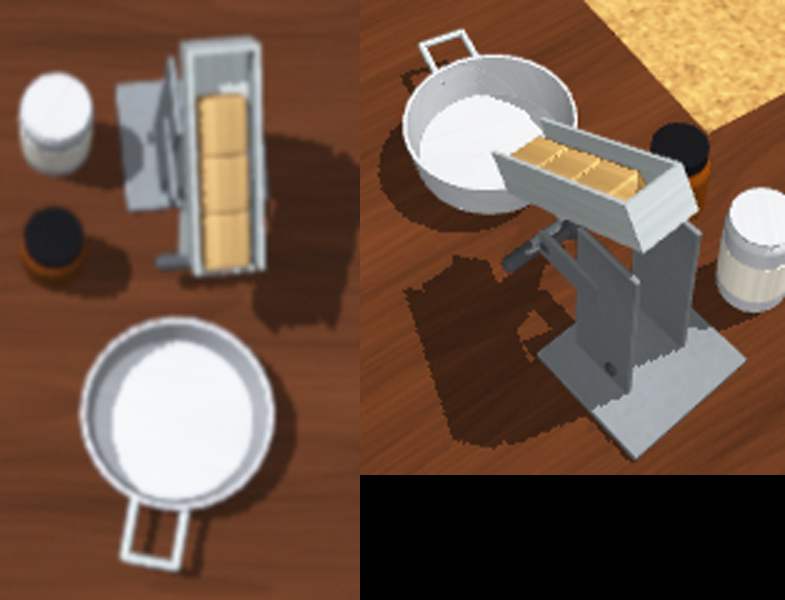

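```bash
cat > m.py <<'E'
from h import *
from scipy.optimize import least_squares
T=lambda x,y:(300+x/3,105+y/3)
S=lambda x,y:(240+(x-360)/2.5,235+y/2.5)
c=ray("top",*T(177,413),.055);hb=ray("top",*T(152,563),.04)
d=c-hb;print("dish",c,"bar",hb,"dist",np.hypot(*d[:2]),"yaw",np.degrees(np.arctan2(d[1],d[0])))
print("rim width",ray("top",*T(80,413),.055)-ray("top",*T(274,413),.055))
m=[ray("top",u,v,0.001)[:2] for u,v in((204,201),(289,206),(285,291),(197,286))]
print("mat",np.mean(m,0),[np.linalg.norm(m[i]-m[i-1]) for i in range(4)])
for n,(u,v),z in(("jar",(317.5,184),.09),("can",(318.5,142),.11)):print(n,ray("top",u,v,z))
cs,sn=np.cos(np.pi/6),np.sin(np.pi/6)
def W(p,s,y,h):  # along chute, lateral, normal
    X=s*cs-h*sn;Z=.13+s*sn+h*cs;a=p[2]
    return [p[0]+X*np.cos(a)-y*np.sin(a),p[1]+X*np.sin(a)+y*np.cos(a),Z]
def B(p,X,y,z):
    a=p[2];return [p[0]+X*np.cos(a)-y*np.sin(a),p[1]+X*np.sin(a)+y*np.cos(a),z]
def obs(p):
    h,w,s0=p[3:6]
    return [("top",W(p,0,w,h),T(190,275)),("top",W(p,0,-w,h),T(264,268)),
     ("top",W(p,.19,w,h),T(180,42)),("top",W(p,.19,-w,h),T(261,38)),
     ("scene",W(p,0,-w,h),S(495,152)),("scene",W(p,0,w,h),S(541,119)),
     ("scene",W(p,.19,-w,h),S(640,212)),("scene",W(p,.19,w,h),S(682,163)),
     ("scene",W(p,0,-w,0),S(508,188)),
     ("scene",B(p,.012+.008,-.053,.05),S(510,266)),("top",B(p,.020,.053,.05),T(157,262)),
     ("top",W(p,s0,0,.028),T(226,270)),("top",W(p,s0+.15,0,.028),T(222,96))]
f=lambda p:np.concatenate([np.subtract(proj(n,P),q) for n,P,q in obs(p)])
r=least_squares(f,[.63,-.14,0,.03,.028,.005],loss="soft_l1")
print("disp",r.x,np.degrees(r.x[2]));print(f(r.x).reshape(-1,2).round(1))
E
python3 m.py
```

```text
dish [ 0.51719953 -0.12829526  0.055     ] bar [ 0.37803435 -0.10691452  0.04      ] dist 0.14079802304097128 yaw -8.734382288491222
rim width [-0.00289974  0.18105154  0.        ]
mat [0.5108324  0.20175903] [np.float64(0.24955809609551768), np.float64(0.25050851756306447), np.float64(0.24891694601105463), np.float64(0.2532710985236266)]
jar [ 0.6746339  -0.00950958  0.09      ]
can [ 0.78843737 -0.01041982  0.11      ]
disp [ 0.64954731 -0.15939484  0.10706345  0.03751625  0.03028437 -0.00369797] 6.134283691142379
[[ 0.7 -1.4]
 [-0.9 -1.1]
 [ 0.9  2.4]
 [-1.6  1.6]
 [-0.9  0.8]
 [ 1.6 -0. ]
 [-5.4 -2. ]
 [ 0.6  0.3]
 [-0.2  0.6]
 [-2.   0.9]
 [-1.6 -0.5]
 [-0.3 -0.4]
 [-0.9  0.4]]
```

The checks agree with the given sizes: bar distance 141 mm (should be 140), rim 181 mm (180), mat sides about 250 mm. The lip is at about (0.650, -0.159) with yaw 6°. I'll grip the loop's two side bars from above and slide the dish without lifting it.

Request:
carry_out --series '[{"jaw": 1,"xyz": [-36,-46,5],"twist": [0,0,0]},{"jaw": 1,"xyz": [-36,-46,5],"twist": [0,0,0]},{"jaw": 1,"xyz": [-36,-46,5],"twist": [0,0,0]},{"jaw": 1,"xyz": [-36,-46,10],"twist": [0,0,0]},{"jaw": 1,"xyz": [-36,-46,10],"twist": [0,0,0]},{"jaw": 1,"xyz": [-36,-46,10],"twist": [0,0,0]},{"jaw": 1,"xyz": [-36,-46,10],"twist": [0,0,0]},{"jaw": 1,"xyz": [-36,-46,10],"twist": [0,0,0]},{"jaw": 1,"xyz": [-36,-46,10],"twist": [0,0,-0.14]},{"jaw": 1,"xyz": [0,0,0],"twist": [0,0,-0.14]}]'

```text
clock: 1.35
ee_pos: [0.361, 0.0108, 0.1734]
orientation: [[-0.986, 0.167, -0.001], [0.167, 0.986, -0.001], [0.001, -0.001, -1.0]]
contact_force: [0.5, -0.0, -0.0]
width: 0.0856
finger_force: 0.0
```

```bash
cat > go.py <<'E'
import sys
from h import *
def go(x,y,z,yaw):  # yaw = of dish x-axis; tool x is -dish x
    s=arm.get_state();R=np.array(s["orientation"]);p=np.array(s["ee_pos"])
    a=np.radians(yaw);X=np.array([-np.cos(a),-np.sin(a),0]);Y=np.array([-np.sin(a),np.cos(a),0])
    G=np.stack([X,Y,[0,0,-1]],1)
    print("t",s["clock"],"p",p.round(4),"shift mm",(R.T@(np.array([x,y,z])-p)*1000).round(1),"turn",cv2.Rodrigues(R.T@G)[0].ravel().round(4),"F",np.round(s["contact_force"],1),"w",round(s["width"],4),"ff",round(s["finger_force"],1))
if __name__=="__main__": go(*map(float,sys.argv[1:]))
E
python3 go.py .4005 -.110 .1 -8.7
```

```text
t 1.35 p [0.361  0.0108 0.1734] shift mm [ -59.2 -112.4   73.4] turn [-0.0008 -0.0011 -0.0158] F [ 0.5 -0.  -0. ] w 0.0856 ff 0.0
```

Request:
carry_out --series '[{"jaw": 1,"xyz": [-20,-38,20],"twist": [0,0,-0.016]},{"jaw": 1,"xyz": [-20,-38,25],"twist": [0,0,0]},{"jaw": 1,"xyz": [-19,-36,25],"twist": [0,0,0]},{"jaw": 1,"xyz": [0,0,0],"twist": [0,0,0]},{"jaw": 1,"xyz": [0,0,0],"twist": [0,0,0]}]'

```text
clock: 1.98
ee_pos: [0.4016, -0.1049, 0.1038]
orientation: [[-0.989, 0.148, -0.001], [0.148, 0.989, 0.001], [0.001, 0.001, -1.0]]
contact_force: [0.1, 0.1, 0.3]
width: 0.0851
finger_force: 0.0
```

```bash
python3 go.py .4005 -.110 .036 -8.7
python3 - <<'E'
from h import *
a=arm.read_camera("top")[250:330,300:400,::-1];b=arm.read_camera("scene")[215:315,210:340,::-1]
a=cv2.resize(a,(400,320),interpolation=2);b=cv2.resize(b,(400,320),interpolation=2)
cv2.imwrite("pics/c2.png",np.hstack([a,b]))
E
```

```text
t 1.975 p [ 0.4016 -0.1049  0.1038] shift mm [ 0.2 -5.2 67.8] turn [ 0.0008 -0.0014  0.0031] F [0.1 0.1 0.3] w 0.0851 ff 0.0
```

View pics/c2.png

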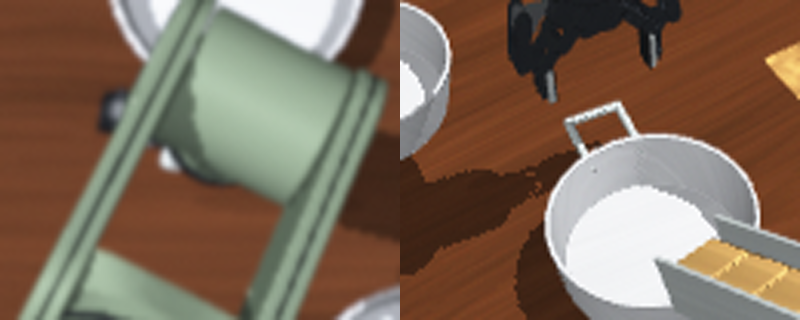

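The right-hand crop shows the open fingers above the loop (570–640, 100–140) and straddling it. The arm hides it from the top camera. I'll go down and close.

Request:
carry_out --series '[{"jaw": 1,"xyz": [0,-5,20],"twist": [0,0,0]},{"jaw": 1,"xyz": [0,0,24],"twist": [0,0,0]},{"jaw": 1,"xyz": [0,0,23],"twist": [0,0,0]},{"jaw": 1,"xyz": [0,0,0],"twist": [0,0,0]},{"jaw": 0.6,"xyz": [0,0,0],"twist": [0,0,0]},{"jaw": 0.4,"xyz": [0,0,0],"twist": [0,0,0]},{"jaw": 0.2,"xyz": [0,0,0],"twist": [0,0,0]},{"jaw": 0.0,"xyz": [0,0,0],"twist": [0,0,0]},{"jaw": 0.0,"xyz": [0,0,0],"twist": [0,0,0]}]'

```text
clock: 3.2
ee_pos: [0.4025, -0.1106, 0.0388]
orientation: [[-0.989, 0.147, 0.002], [0.147, 0.989, -0.001], [-0.002, -0.0, -1.0]]
contact_force: [-1.7, 2.3, 6.9]
width: 0.0536
finger_force: 61.4
```

```bash
python3 go.py .4005 -.110 .036 -8.7
python3 - <<'E'
from h import *
a=arm.read_camera("top")[180:330,300:440,::-1];b=arm.read_camera("scene")[215:345,210:350,::-1]
a=cv2.resize(a,(400,430),interpolation=2);b=cv2.resize(b,(400,430),interpolation=2)
cv2.imwrite("pics/c3.png",np.hstack([a,b]))
E
```

```text
t 3.2 p [ 0.4025 -0.1106  0.0388] shift mm [2.  0.3 2.8] turn [-0.0004  0.0022  0.0039] F [-1.7  2.3  6.9] w 0.0536 ff 61.4
```

View pics/c3.png

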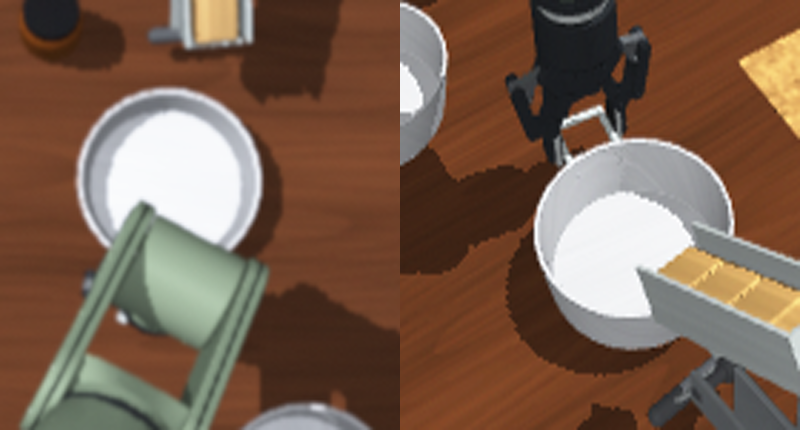

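Gripped (53.6 mm) and the dish hasn't moved. Next I push under the lip by about (+92, −35) mm.

Request:
carry_out --series '[{"jaw": 0,"xyz": [-12,-5,-0.7],"twist": [0,0,0]},{"jaw": 0,"xyz": [-16,-6,0],"twist": [0,0,0]},{"jaw": 0,"xyz": [-18,-6,0],"twist": [0,0,0]},{"jaw": 0,"xyz": [-18,-4.5,0],"twist": [0,0,0]},{"jaw": 0,"xyz": [-18,0,0],"twist": [0,0,0]},{"jaw": 0,"xyz": [-15,0,0],"twist": [0,0,0]},{"jaw": 0,"xyz": [0,0,0],"twist": [0,0,0]},{"jaw": 0,"xyz": [0,0,0],"twist": [0,0,0]},{"jaw": 0,"xyz": [0,0,0],"twist": [0,0,0]}]'

```text
clock: 4.42
ee_pos: [0.4938, -0.1461, 0.039]
orientation: [[-0.989, 0.147, -0.001], [0.147, 0.989, -0.0], [0.001, -0.001, -1.0]]
contact_force: [-4.9, 1.0, 7.0]
width: 0.0537
finger_force: 63.9
```

```bash
python3 go.py .495 -.146 .038 -8.7
python3 - <<'E'
from h import *
a=arm.read_camera("top")[100:270,300:440,::-1];b=arm.read_camera("scene")[235:395,230:400,::-1]
a=cv2.resize(a,(400,486),interpolation=2);b=cv2.resize(b,(400,486),interpolation=2)
cv2.imwrite("pics/c4.png",np.hstack([a,b]))
E
```

```text
t 4.425 p [ 0.4938 -0.1461  0.039 ] shift mm [-1.1  0.3  1. ] turn [-0.0005 -0.0008  0.0039] F [-4.9  1.   7. ] w 0.0537 ff 63.9
```

View pics/c4.png

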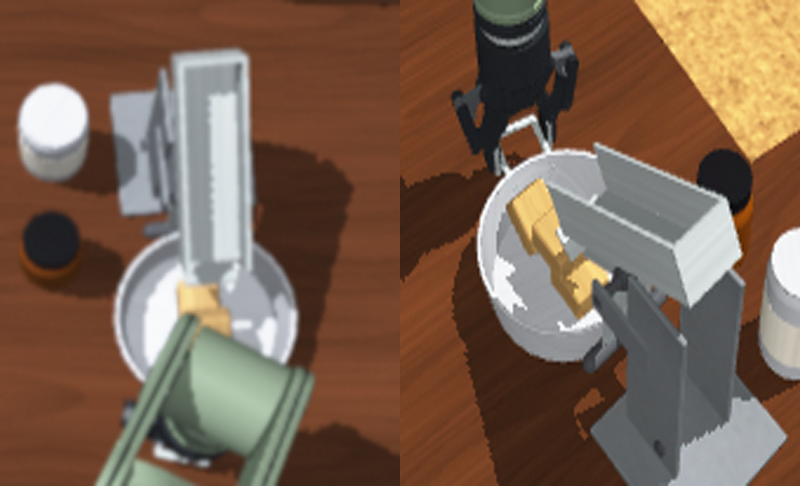

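All three blanks are in the dish and the chute is empty. One blank lies near the handle-side wall, so I'll check its distance from the dish centre.

Run:
```python
from h import *
for x,y in((530,207),(548,243),(585,285)):
  for z in(.03,.06):
    q=ray("scene",230+(x-400)*.425,235+y*.329,z); print(x,z,q[:2].round(3),np.hypot(*(q[:2]-[.6085,-.1637])).round(3))
b=arm.read_camera("scene")[290:350,255:330,::-1]
cv2.imwrite("pics/c5.png",cv2.resize(b,(750,600),interpolation=2))
```

```text
530 0.03 [ 0.55  -0.167] 0.059
530 0.06 [ 0.57  -0.178] 0.041
548 0.03 [ 0.591 -0.171] 0.019
548 0.06 [ 0.61  -0.182] 0.018
585 0.03 [ 0.647 -0.162] 0.039
585 0.06 [ 0.664 -0.173] 0.057
```

View pics/c5.png

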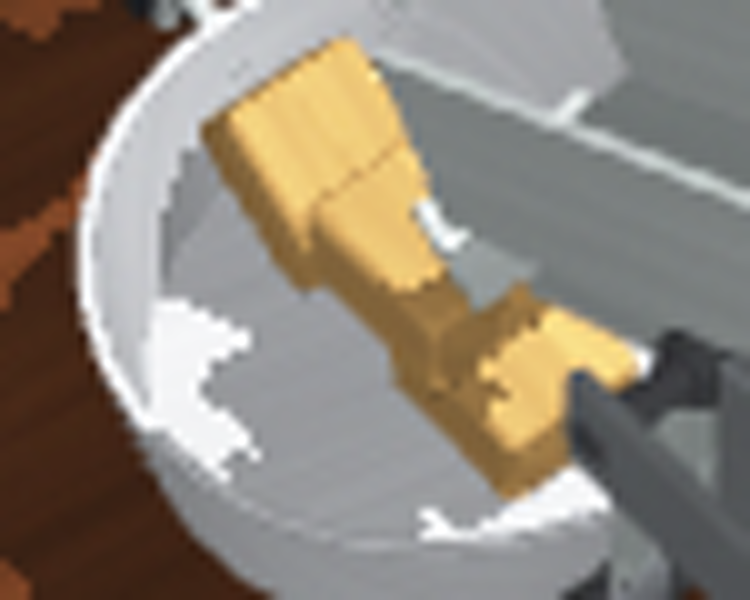

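The three blanks lie flat in a row on the dish floor. I'll pull straight back, then slide left.

Request:
carry_out --series '[{"jaw": 0,"xyz": [3,0,0],"twist": [0,0,0]},{"jaw": 0,"xyz": [7,0,0],"twist": [0,0,0]},{"jaw": 0,"xyz": [11,0,0],"twist": [0,0,0]},{"jaw": 0,"xyz": [14,0,0],"twist": [0,0,0]},{"jaw": 0,"xyz": [16,0,0],"twist": [0,0,0]},{"jaw": 0,"xyz": [16,0,0],"twist": [0,0,0]},{"jaw": 0,"xyz": [14,0,0],"twist": [0,0,0]},{"jaw": 0,"xyz": [11,3,0],"twist": [0,0,0]},{"jaw": 0,"xyz": [7,6,0],"twist": [0,0,0]},{"jaw": 0,"xyz": [4,10,0],"twist": [0,0,0]}]'

```text
clock: 5.82
ee_pos: [0.3954, -0.1132, 0.0385]
orientation: [[-0.989, 0.148, 0.002], [0.148, 0.989, -0.003], [-0.002, -0.003, -1.0]]
contact_force: [2.4, -5.9, 6.3]
width: 0.0538
finger_force: 63.9
```

Request:
carry_out --series '[{"jaw": 0,"xyz": [3,14,0],"twist": [0,0,0]},{"jaw": 0,"xyz": [3,18,0],"twist": [0,0,0]},{"jaw": 0,"xyz": [3,20,0],"twist": [0,0,0]},{"jaw": 0,"xyz": [3,22,0],"twist": [0,0,0]},{"jaw": 0,"xyz": [3,22,0],"twist": [0,0,0]},{"jaw": 0,"xyz": [3,22,0],"twist": [0,0,0]},{"jaw": 0,"xyz": [3,22,0],"twist": [0,0,0]},{"jaw": 0,"xyz": [3,22,0],"twist": [0,0,0]},{"jaw": 0,"xyz": [3,22,0],"twist": [0,0,0]},{"jaw": 0,"xyz": [3,22,0],"twist": [0,0,0]}]'

```text
clock: 7.08
ee_pos: [0.3951, 0.0951, 0.038]
orientation: [[-0.989, 0.147, -0.002], [0.147, 0.989, -0.004], [0.001, -0.004, -1.0]]
contact_force: [0.2, -7.8, 10.2]
width: 0.0536
finger_force: 64.3
```

```bash
python3 go.py .396 .220 .039 -8.7
```

```text
t 7.075 p [0.3951 0.0951 0.038 ] shift mm [ 17.5 123.6  -1.5] turn [-0.0042 -0.001   0.0044] F [ 0.2 -7.8 10.2] w 0.0536 ff 64.3
```

Request:
carry_out --series '[{"jaw": 0,"xyz": [3,20,-0.5],"twist": [0,0,0]},{"jaw": 0,"xyz": [3,20,0],"twist": [0,0,0]},{"jaw": 0,"xyz": [3,20,0],"twist": [0,0,0]},{"jaw": 0,"xyz": [3,18,0],"twist": [0,0,0]},{"jaw": 0,"xyz": [2,15,0],"twist": [0,0,0]},{"jaw": 0,"xyz": [2,12,0],"twist": [0,0,0]},{"jaw": 0,"xyz": [1,8,0],"twist": [0,0,0]},{"jaw": 0,"xyz": [0,5,0],"twist": [0,0,0]},{"jaw": 0,"xyz": [0,0,0],"twist": [0,0,0]},{"jaw": 0,"xyz": [0,0,0],"twist": [0,0,0]}]'

```text
clock: 8.32
ee_pos: [0.3945, 0.2135, 0.038]
orientation: [[-0.989, 0.147, -0.004], [0.147, 0.989, -0.004], [0.004, -0.005, -1.0]]
contact_force: [0.1, -6.7, 10.6]
width: 0.0538
finger_force: 64.4
```

```bash
python3 go.py .396 .220 .039 -8.7
python3 - <<'E'
from h import *
a=arm.read_camera("top")[170:330,160:320,::-1];b=arm.read_camera("scene")[170:330,300:460,::-1]
a=cv2.resize(a,(400,400),interpolation=2);b=cv2.resize(b,(400,400),interpolation=2)
cv2.imwrite("pics/c6.png",np.hstack([a,b]))
E
```

```text
t 8.325 p [0.3945 0.2135 0.038 ] shift mm [-0.6  6.7 -1. ] turn [-0.0051 -0.0037  0.0043] F [ 0.1 -6.7 10.6] w 0.0538 ff 64.4
```

View pics/c6.png

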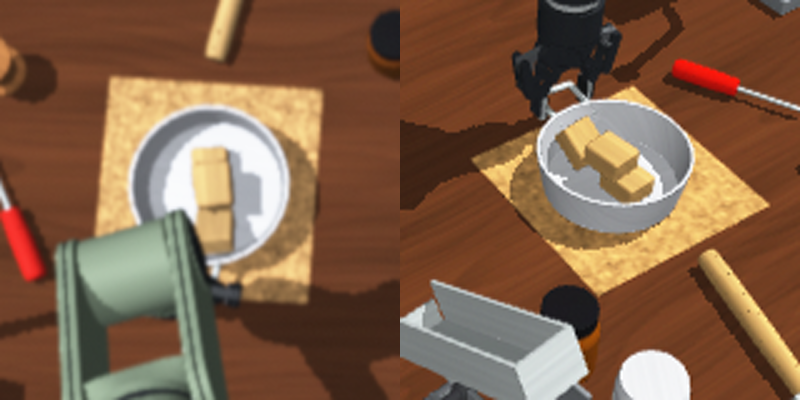

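The dish stands on the mat at about pixel (244,244), near the mat's centre, with all three blanks inside and the middle one resting on the other two. I'll release gently and lift straight up.

Request:
carry_out --series '[{"jaw": 0,"xyz": [0,-2,-0.7],"twist": [0,0,0]},{"jaw": 0.6,"xyz": [0,0,0],"twist": [0,0,0]},{"jaw": 0.9,"xyz": [0,0,0],"twist": [0,0,0]},{"jaw": 1,"xyz": [0,0,0],"twist": [0,0,0]},{"jaw": 1,"xyz": [0,0,0],"twist": [0,0,0]},{"jaw": 1,"xyz": [0,0,-10],"twist": [0,0,0]},{"jaw": 1,"xyz": [0,0,-30],"twist": [0,0,0]},{"jaw": 1,"xyz": [0,0,-40],"twist": [0,0,0]},{"jaw": 1,"xyz": [10,0,-40],"twist": [0,0,0]},{"jaw": 1,"xyz": [20,20,-40],"twist": [0,0,0]}]'

```text
clock: 9.68
ee_pos: [0.3694, 0.2371, 0.2009]
orientation: [[-0.989, 0.15, 0.001], [0.15, 0.989, -0.0], [-0.001, 0.0, -1.0]]
contact_force: [0.4, -0.4, -0.5]
width: 0.0855
finger_force: 0.0
```

Request:
carry_out --series '[{"jaw": 1,"xyz": [0,40,-20],"twist": [0,0,0]},{"jaw": 1,"xyz": [0,40,0],"twist": [0,0,0]},{"jaw": 1,"xyz": [0,40,0],"twist": [0,0,0]},{"jaw": 1,"xyz": [0,40,0],"twist": [0,0,0]},{"jaw": 1,"xyz": [0,0,0],"twist": [0,0,0]},{"jaw": 1,"xyz": [0,0,0],"twist": [0,0,0]}]'

```text
clock: 10.42
ee_pos: [0.3927, 0.3953, 0.2189]
orientation: [[-0.989, 0.147, -0.001], [0.147, 0.989, -0.001], [0.0, -0.001, -1.0]]
contact_force: [-0.6, 0.3, -0.5]
width: 0.0857
finger_force: 0.0
```

Run:
```python
from h import *
a=arm.read_camera("top")[170:330,160:320,::-1];b=arm.read_camera("scene")[170:330,300:460,::-1]
a=cv2.resize(a,(400,400),interpolation=2);b=cv2.resize(b,(400,400),interpolation=2)
cv2.imwrite("pics/c7.png",np.hstack([a,b])); print(ray("top",243.8,244,.055))
```

```text
[0.50827967 0.19380656 0.055     ]
```

View pics/c7.png

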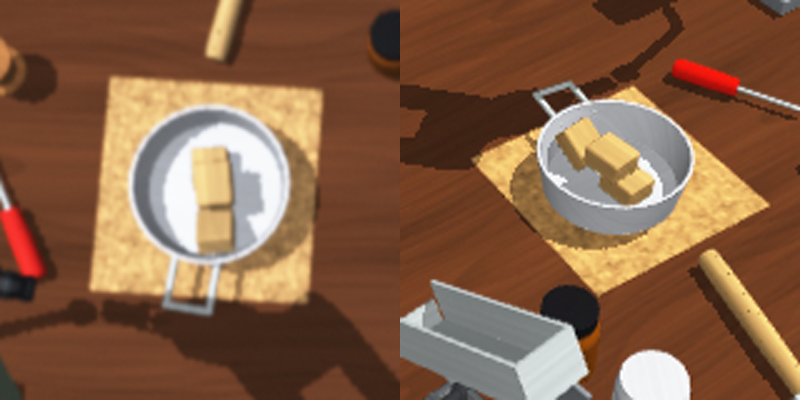

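The dish is let go and at rest about 8 mm from the mat's centre. All three blanks are well inside the rim, so I'm handing in.

```bash
python3 -c "
from rig import arm
print(arm.job_done())"
```

```text
the job is handed in; nothing more can be done
None
```

I've handed the job in: all three blanks were caught, and the dish stands upright and released about 8 mm from the middle of the cork mat with all of them in it; no verdict came back.

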